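Close and pin the cover of the bench mill

ROBOT

A 6-joint arm with a two-finger parallel gripper is mounted at the origin on the work surface. World frame = base frame: x ahead of the robot, y to its left, z up, the work surface at z = 0. Lengths are in m, angles in rad, forces in N, time in s.
With the tool pointing down it reaches from about 0.275 to 0.875 m from the base axis. Payload 12.5 kg.
Tool frame: the origin (TCP) lies between the finger pads; the fingertips stand 19 mm ahead of it and the grasp point (between the pads) is the TCP; z points along the fingers, y is the line along which they close (so a half turn about z gives the same grasp; the last joint's range is limited). The gripper opens to 85 mm and grips with 20 to 120 N. Pads are 22 mm wide; open, the fingers measure 114 mm over their backs; the gripper's body (76 mm by 85 mm) begins 54 mm behind the grasp point. The pads swing forward as they close: fully open they stand 13 mm farther back than shut.
Start: joints at [1.046, 0.351, 1.652, -0, 1.139, -0.085], TCP at [0.234, 0.498, 0.25] pointing down, gripper open.
Joint ranges: [-2.75, 2.75], [-0.79, 2.1], [0.01, 2.65], [-1.57, 4.71], [0.07, 3.14], [-2.87, 2.87]. Speed limits (rad/s): [2.22, 2.22, 2.79, 3.14, 3.14, 3.14].

INTERFACE

Orientations are given as [roll, pitch, yaw] about the fixed x, y, z axes, in that order (R = Rz(yaw) Ry(pitch) Rx(roll)).
In Python, from cell import manip, vision, ticket gives the robot as it stands (manip), with the cameras (vision) and the job (ticket).
- The arm moves only by the tool run_rows, called after ">>>" by a JSON object that holds its "api" and its "payload". Schema: {"type":"object","properties":{"increments":{"type":"array","items":{"type":"array","items":{"type":"array","items":{"type":"number"},"minItems":7,"maxItems":7},"minItems":1,"maxItems":8},"minItems":1,"maxItems":1},"grip_n":{"type":"number"},"only":{"type":"string"},"quiet":{"type":"boolean"},"lines":{"type":"string"}},"required":["increments"],"additionalProperties":false}. increments is a list that holds a single list of rows (three levels of brackets), with 1 to 8 rows, each of 7 numbers: a rotation vector rx, ry, rz in rad, then dx, dy, dz in m, then the finger opening in m; each row shifts and turns the commanded pose from where the row before left it, along the tool's axes as they then stand; what a row does not reach is not made up. A row lasts 1/8 s, in which the tool goes at most 0.0625 m and 0.188 rad, less where a joint would pass 70% of its speed; a pose out of reach is approached as far as the arm can. The fingers move at their own pace and stop on an object; grip_n is the grip in N (left out, the last holds). Time passes only in rows, so rows that do not move let the fingers close. The tool returns the time, the measured TCP pose, the force, the opening and the grip force at its end. only (a regular expression) keeps the lines of the reply that match it, lines (a string "A,B") keeps lines A to B, and quiet returns only ok. Input that does not fit is refused with a message, and nothing moves.
- manip.get_state(): the state, without advancing time (a new reading comes with each control period).
- vision.camera(name): name is "scene" or "side" or "wrist"; returns a dict with "color" (480x640x3 uint8, blue, green, red), "fx", "fy", "cx", "cy" (pixels), "position" and "attitude" of the camera in the world. Camera axes: x right, y down, z forward; pixel columns grow to the right and rows downward; lengths in m; the calibration is good to about 2 mm. A picture is of the moment at which its call begins. There is no depth.
- ticket.hand_in(): hands the job in; it is judged then, once.
The state is a dict: "time_s": time; "qpos": joint angles; "qd": joint speeds; "tau": joint torques, N m; "eef_pos": TCP position; "tcp_rot": TCP orientation; "ft_force": force on the tool from outside, world axes, zero at the start; "ft_torque": the same for the moment, N m; "opening": finger opening in m; "gripper_force": force on a finger pad.
Only numpy, scipy, OpenCV 4.12 (cv2) and the standard library are available. Lean on these libraries where they do the work, as an engineer would, in place of code of your own. Each camera call takes 0.05 s, during which the arm holds its last target. There are 200 camera calls.

TASK

Close the bench mill for its test grind: swing its open cover down onto the seal, then take the steel locking pin out of the tool block and push it down through the hole in the cover's lug and the matching hole in the housing's lug, until the pin's collar bears on the cover's lug and the cover is pressed fully shut. The seal is springy and lifts the cover again when let go, so finish while still holding the pin pressed down and the cover fully shut (the miller then fits the clip through the pin's tip below the lugs). Leave the other tools in the block and everything else on the table where they are.

Things in the scene. Friction and masses are not known exactly. Their poses are not given: they have to be found in the camera images.
- mill: Bench hammer mill, fixed: dark base plate 210 x 390 mm, light grey lower housing, green motor. Origin: on the table below the housing's centre; z up, -x = front with the housing's lug, +x = hinge side, +y = motor (to 300 mm; its black terminal box is the highest fixed part, 200 mm up). The housing's flange is 190 (x) by 140 mm (y), its top 115 mm above the table.
- base_hole (a point): Centre of the hole in the housing's lug, at the lug's top face, 115 mm above the table, 117 mm in front of the mill's origin; z up, x and y as the mill's. The lug is an aluminium plate 44 x 50 x 12 mm standing out from the front of the flange; the hole is round, 13 mm, upright and right through, with free space below.
- cover (a joint): Cover's angle about its hinge, rad: 0 = fully shut, grows as it opens, to 1.6; starts at 0.8 to 1.3. The stiff hinge keeps it where it is left; 2 to 6 N at its lug swing it. It meets the black bulb seal on the front of the flange at about 0.045; pressing it fully shut takes about 14 N at its lug, keeping it shut about 8 N; let go, it rests at about 0.03 (lug 6 mm up).
- cover_hinge (a point): Point on the cover's hinge axis, midway along it: 103 mm behind the mill's origin (+x of the mill), 115.5 mm above the table. The axis is level, along the mill's y. Turns with the cover; with the cover shut its axes are those of the mill.
- cover_lug: The cover's lug, an aluminium plate 44 x 50 x 10 mm at its front edge, with a round 13 mm hole right through. Origin: centre of the hole on the lug's outer face (upper when shut), 220 mm from the hinge axis; with the cover shut it is 10 mm above that axis, straight over the hole in the housing's lug. Its -x points away from the hinge, z out of the outer face.
- cover_throat (a point): Centre of the mouth of the square steel feed throat (74 mm lip) on top of the cover, 103 mm from the hinge and 108 mm above the underside of the cover's flange. The cover is an aluminium flange 10 mm thick, 140 mm wide, under a light grey half-round hood of 66 mm radius whose foot is 51 mm from the lug's hole.
- pin: Locking pin, turned steel, 80 g, standing tip down in the tool block. Origin: its tip; z up its axis. Shank 10 mm thick to z = 55 mm (the first 8 mm taper to 4 mm), collar 26 mm thick from 55 to 61 mm, round knurled grip 20 mm thick from 61 to 109 mm. Fully home, the collar rests on the cover's lug and the tip is 44 mm below the top of the housing's lug.
- tool_block: Wooden block 60 x 250 x 65 mm, fixed. Origin: centre of its underside, z up. Four holes (14 mm, 60 mm deep) in a row along its y, 62 mm apart, hold the pin and three hand tools in any order: grip across the row. In the block the pin's tip stands 10 mm above the table and its collar rests on the block's top.
- driver: Bystander in the block: stubby screwdriver with a thick black handle (29 mm), top 136 mm above the table. Origin at its tip, z up.
- tkey: Bystander in the block: steel T-handle key, with a crossbar 84 mm long and 12 mm thick, 122 mm above the table. Origin at its tip, z up, crossbar along x.
- brush: Bystander in the block: round brush, short wooden handle down, bristles up, 32 mm thick, top 136 mm above the table. Origin at its tip, z up.
- mug: Bystander: white mug, 82 mm across, 95 mm high, origin under its centre.
- tumbler: Bystander: drinking glass, 72 mm across, 105 mm high, origin under its centre.
- sample_jar: Bystander: amber glass jar with steel lid, 68 mm across, 100 mm high, origin under its centre.
- label_roll: Bystander: flat-lying roll of paper labels, 72 mm across, 26 mm high, origin under its centre.
- scoop: Bystander: steel flour scoop with wooden handle, lying, 180 mm long along its x, 61 mm high, origin on the table below the back of its bowl.
- spare_screen: Bystander: spare half-round sieve screen lying arch up, 140 x 90 x 62 mm, origin under its centre.
- label_box: Bystander: flat white box of labels, 110 x 150 x 37 mm, origin under its centre.

How it is judged:
On the way, in this order (a step that is already met when the one before it is completed fails the run):
1. the cover is swung down onto the seal (value of joint cover below 0.05 rad), for 0.2 s.
2. the pin is through both lugs (z of pin in the frame of base_hole below -0.015 m and horizontal distance between pin and base_hole below 0.006 m), for 0.1 s.
At the end, for the whole second after the job is handed in: Through the last second: pin upright (0.12 rad) through both lugs, tip 40 mm or more below the top of the housing's lug and within 6 mm of the hole's axis; cover fully shut (below 0.01 rad); pin presses the cover's lug, and fingers the pin, with over 5 N each; pin at rest (value of joint cover below 0.01 rad and z of pin in the frame of base_hole below -0.04 m and horizontal distance between pin and base_hole below 0.006 m and angle between pin's own z axis and vertical below 0.12 rad and contact force between pin and cover_lug above 5 N and contact force between the fingers and pin above 5 N and linear speed of pin below 0.01 m/s); the arm keeps its last pose, push and grip.
It fails at once if another tool in the block is pulled, tipped or pushed about (moved more than 25 mm) (distance of any of driver, tkey, brush from where it was at the start of the episode above 0.025 m).
It fails at once if a bystander on the table is moved more than 30 mm (distance of any of mug, tumbler, sample_jar, label_roll, scoop, spare_screen, label_box from where it was at the start of the episode above 0.03 m).
It also fails if it takes over 51 s, if anything falls off the work surface, if the arm or the gripper's body presses on something with over 40 N, if the wrist force passes 120 N, or if a joint passes its speed limit or range.

## Working session

There is one attempt and no reset: what is moved stays moved. The work goes in short steps, Python scripts to look and compute and a tool call to move; the robot and the scene stay as the last step left them, time stands still between calls to the robot, and variables do not carry over. Pictures are saved under pics/ and viewed, at most 10 in all, crops included, and the job is handed in when it is done.

```bash
ls; mkdir -p pics; python3 - <<'E'
from cell import manip, vision, ticket
import cv2
s=manip.get_state(); print({k:s[k] for k in('time_s','eef_pos','tcp_rot','opening','ft_force')})
for n in('scene','side','wrist'):
    c=vision.camera(n); cv2.imwrite(f'pics/{n}0.png',c['color']); print(n,c['fx'],c['fy'],c['cx'],c['cy'],c['position'],c['attitude'])
E
```

```text
cell.py
pics
{'time_s': 0.0, 'eef_pos': array([0.23398626, 0.49739889, 0.24975515]), 'tcp_rot': array([-3.14041580e+00, -1.19086981e-04,  2.70175620e+00]), 'opening': 0.0854029189650648, 'ft_force': array([-0.73403299,  0.19526369,  0.13083103])}
scene 490.69305596505376 490.69305596505376 312.9675014139193 240.25297735404263 [1.17832333 0.25464815 1.10585459] [-2.542416    0.00932062  1.8682405 ]
side 446.7351722725592 446.7351722725592 320.1813557758101 236.238175185654 [ 0.00129286 -0.54699922  1.14747718] [-2.45717755  0.01414932 -0.79140807]
wrist 423.1464048360742 423.1464048360742 324.78250436889147 237.09938228044965 [0.16493778 0.53026837 0.37458069] [2.83967392e+00 1.83842081e-03 1.13093636e+00]
```

View pics/scene0.png

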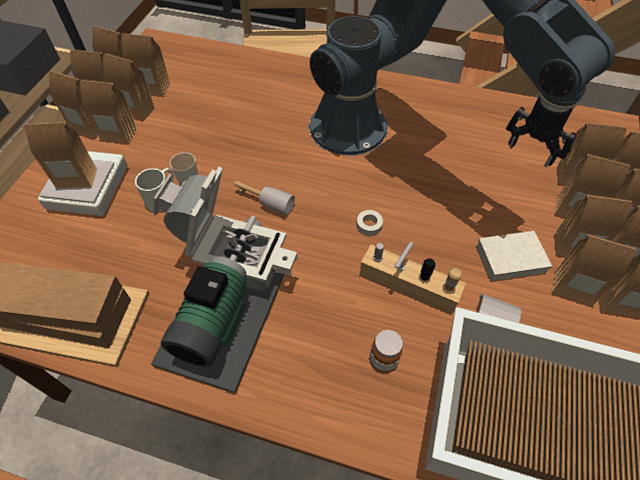

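View pics/side0.png

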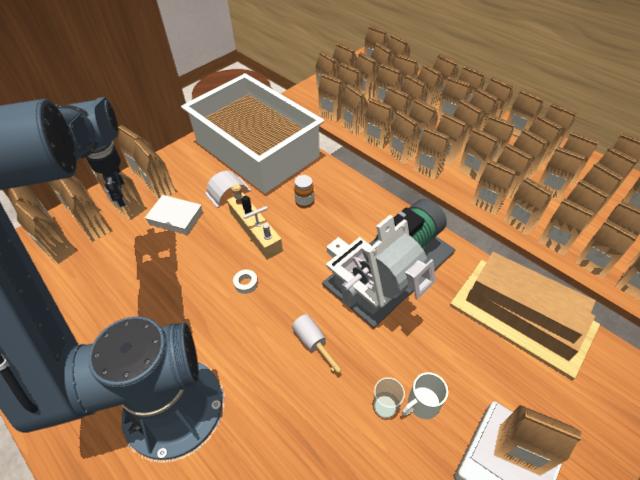

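The scene view shows the mill's lug hole near (284,258). The pin is the short steel grip at the mill end of the block, about (379,250). The side view shows the pin near (267,232) and the housing lug near (335,247). Next I'll zoom in to get accurate pixels.

```bash
cat > h.py <<'E'
import numpy as np, cv2
from scipy.spatial.transform import Rotation as R
from cell import manip, vision, ticket
def ray(c,u,v):
    d=R.from_euler('xyz',c['attitude']).as_matrix()@np.array([(u-c['cx'])/c['fx'],(v-c['cy'])/c['fy'],1]); return np.array(c['position']),d/np.linalg.norm(d)
def onz(c,u,v,z):
    p,d=ray(c,u,v); return p+d*(z-p[2])/d[2]
def tri(c1,a,c2,b):
    p,d=ray(c1,*a);q,e=ray(c2,*b)
    t=np.linalg.lstsq(np.c_[d,-e],q-p,rcond=None)[0]
    x,y=p+d*t[0],q+e*t[1]; return (x+y)/2,np.linalg.norm(x-y)
def proj(c,P):
    k=R.from_euler('xyz',c['attitude']).as_matrix().T@(np.array(P)-c['position']); return np.array([c['cx']+c['fx']*k[0]/k[2],c['cy']+c['fy']*k[1]/k[2]])
def st():
    s=manip.get_state(); return s
E
python3 - <<'E'
import cv2,numpy as np
a=cv2.imread('pics/scene0.png')[160:310,160:360]; b=cv2.imread('pics/scene0.png')[220:320,350:480]
cv2.imwrite('pics/sa.png',cv2.resize(a,None,fx=4,fy=4,interpolation=cv2.INTER_CUBIC))
s=cv2.imread('pics/side0.png')[170:320,220:420]
cv2.imwrite('pics/sb.png',cv2.resize(s,None,fx=4,fy=4,interpolation=cv2.INTER_CUBIC))
cv2.imwrite('pics/sc.png',cv2.resize(b,None,fx=6,fy=6,interpolation=cv2.INTER_CUBIC))
E
```

```text
(no output)
```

View pics/sa.png

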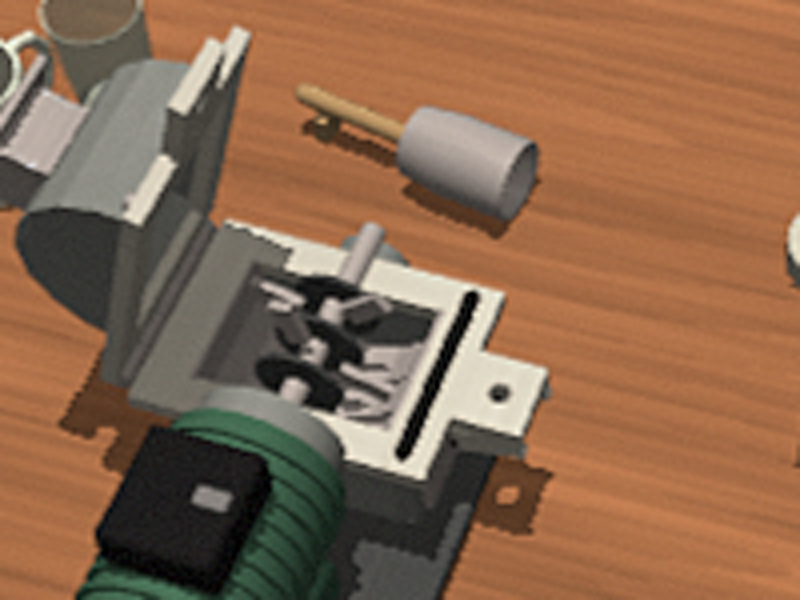

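View pics/sb.png

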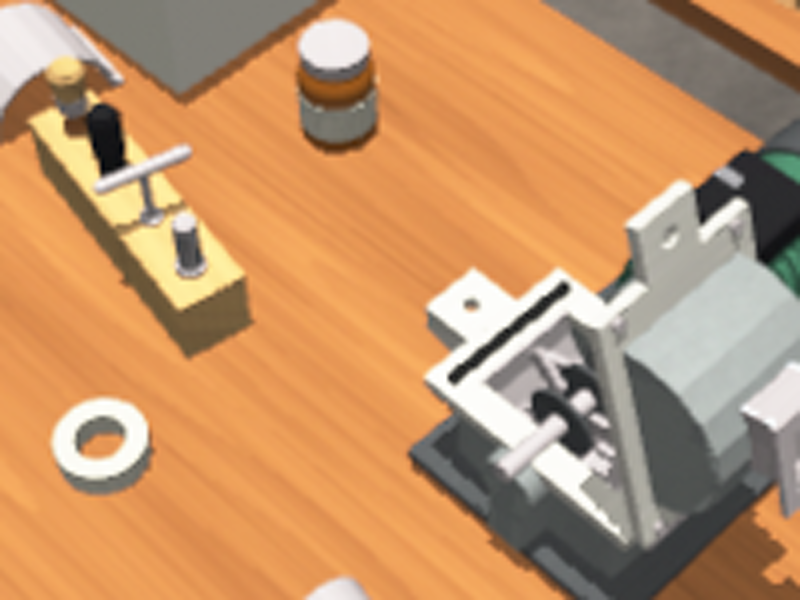

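View pics/sc.png

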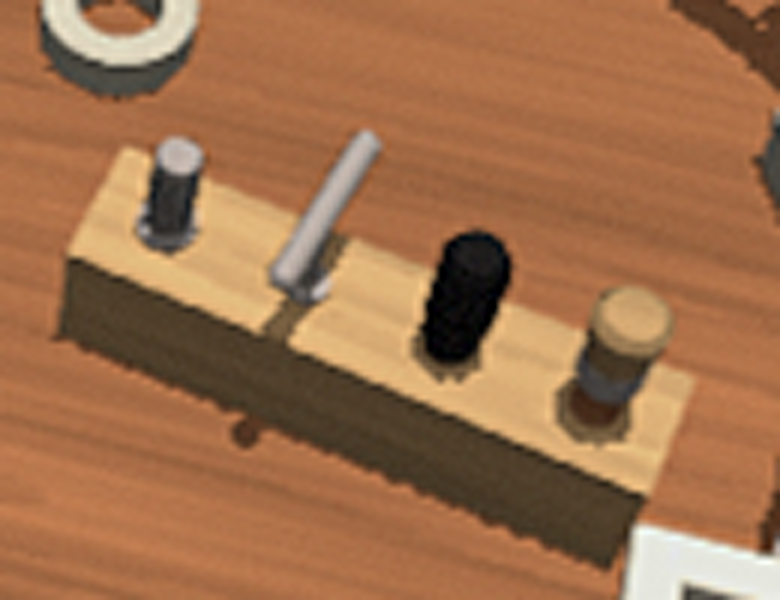

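Pixels from the crops:
- **Scene:** pin top at (380,246), lug hole at (285,258), seal ends at (278,233.6) and (261,273).
- **Side:** pin top at (266,225), hole at (337.5,246), seal ends at (361.5,242) and (333.5,264.5), open cover lug hole at about (387.5,229).

```bash
cat > m.py <<'E'
from h import *
import pickle
C={n:vision.camera(n) for n in('scene','side')}
pickle.dump({k:{a:b for a,b in v.items() if a!='color'} for k,v in C.items()},open('cams.pkl','wb'))
s,d=C['scene'],C['side']
np.set_printoptions(precision=4,suppress=True)
f=lambda x,y,k,ox,oy:((x+.5)/k-.5+ox,(y+.5)/k-.5+oy)
A=lambda x,y:f(x,y,4,160,160); B=lambda x,y:f(x,y,4,220,170); D=lambda x,y:f(x,y,6,350,220)
for n,a,b,z in(('pintop',D(180,158),B(184,220),.119),('collar',D(168,230),B(190,268),.071),('hole',A(500,393),B(471,304),.115),('seal1',A(473,295),B(453,378),.117),('seal2',A(404,453),B(565,288),.117),
 ('tkL',D(285,278),B(188,153),.122),('tkR',D(370,140),B(100,188),.122),('driver',D(477,250),B(103,115),.136),('brush',D(633,315),B(66,68),.136)):
    print(n,tri(s,a,d,b),onz(s,*a,z),onz(d,*b,z))
blk=[onz(s,*D(*q),.065) for q in((128,148),(70,258),(645,495),(693,380))]
print('blk',np.array(blk))
E
python3 m.py
```

```text
pintop (array([0.5057, 0.2066, 0.1174]), np.float64(0.001297675063222352)) [0.5063 0.2072 0.119 ] [0.5052 0.2048 0.119 ]
collar (array([0.5041, 0.2069, 0.0607]), np.float64(0.001443782875187068)) [0.5102 0.208  0.071 ] [0.4996 0.1991 0.071 ]
hole (array([ 0.6012, -0.0037,  0.1125]), np.float64(0.001495832283770355)) [ 0.6022 -0.0024  0.115 ] [ 0.6001 -0.0056  0.115 ]
seal1 (array([ 0.5412, -0.042 ,  0.1169]), np.float64(0.00235090263626034)) [ 0.5405 -0.041   0.117 ] [ 0.5417 -0.0431  0.117 ]
seal2 (array([ 0.6585, -0.044 ,  0.115 ]), np.float64(0.0027901266241694847)) [ 0.6587 -0.0422  0.117 ] [ 0.6579 -0.0461  0.117 ]
tkL (array([0.5519, 0.257 , 0.1197]), np.float64(0.004638357057722633)) [0.5516 0.2588 0.122 ] [0.5514 0.2528 0.122 ]
tkR (array([0.4795, 0.2767, 0.1217]), np.float64(0.004582510049386279)) [0.4779 0.2785 0.122 ] [0.4801 0.274  0.122 ]
driver (array([0.5256, 0.3261, 0.1323]), np.float64(0.0033791045939250306)) [0.5268 0.3272 0.136 ] [0.5242 0.3211 0.136 ]
brush (array([0.538 , 0.3879, 0.1332]), np.float64(0.0030084037084312665)) [0.5387 0.3888 0.136 ] [0.537  0.3836 0.136 ]
blk [[0.4709 0.1823 0.065 ]
 [0.5314 0.1719 0.065 ]
 [0.5728 0.4143 0.065 ]
 [0.5154 0.4258 0.065 ]]
```

```bash
python3 - <<'E'
from h import *
import pickle
C=pickle.load(open('cams.pkl','rb')); d=C['side']; s=C['scene']
np.set_printoptions(precision=4,suppress=True)
B=lambda x,y:((x+.5)/4-.5+220,(y+.5)/4-.5+170)
hole=np.array([.6012,-.004]); h=np.array([.5985,-.224,.1155])
for px in((671,236),(683,185),(640,225)):
    p,v=ray(d,*B(*px)); t=(h[0]-p[0])/v[0]; q=p+v*t
    print(px,q,'ang',np.arctan2(q[2]-h[2],q[1]-h[1]),'r',np.hypot(*(q-h)[1:]))
for th in(.9,1.,1.1,1.2):
    q=h+[0,.22*np.cos(th)-.01*np.sin(th),.22*np.sin(th)+.01*np.cos(th)]; print(th,q,proj(d,q),proj(s,q),'edge',proj(s,h+[0,.242*np.cos(th)-.01*np.sin(th),.242*np.sin(th)+.01*np.cos(th)]))
print('meas',B(671,236))
E
```

```text
(671, 236) [ 0.5985 -0.1672  0.3264] ang 1.30792472445122 r 0.2184478392347572
(683, 185) [ 0.5985 -0.1699  0.3743] ang 1.3645536339092812 r 0.2644050415842311
(640, 225) [ 0.5985 -0.1441  0.3178] ang 1.1948141927007314 r 0.21752914267391302
0.9 [ 0.5985 -0.0951  0.294 ] [363.8229 221.7543] [239.1032 200.811 ] edge [244.0874 197.0734]
1.0 [ 0.5985 -0.1135  0.306 ] [369.7251 222.4759] [230.2038 195.2797] edge [234.1885 190.8395]
1.1 [ 0.5985 -0.1331  0.3161] [376.099  223.9655] [220.8513 190.1495] edge [223.7566 185.0508]
1.2 [ 0.5985 -0.1536  0.3242] [382.8827 226.239 ] [211.1821 185.5045] edge [212.9487 179.8063]
meas (387.375, 228.625)
```

The geometry agrees with the given sizes. The mill's −x points along world +y, the hinge is near y = −0.224, and the cover angle is about 1.26 rad (measured radius 0.2184 against an expected 0.2202). Next I turn the tool to yaw π/2, rise and close the fingers.

>>> {"api": "run_rows", "payload": {"increments": [[[0, 0, 0.16, 0, 0, -0.02, 0], [0, 0, 0.165, 0, 0, -0.02, 0], [0, 0, 0.165, 0, 0, -0.02, 0], [0, 0, 0.165, 0, 0, -0.02, 0], [0, 0, 0.165, 0, 0, -0.02, 0], [0, 0, 0.165, 0, 0, -0.025, 0], [0, 0, 0.146, 0, 0, -0.025, 0]]], "grip_n": 40}}

```text
time_s: 1.12
eef_pos: [0.2341, 0.4976, 0.4009]
tcp_rot: [-3.141, 0.0, 1.566]
ft_force: [0.9, -0.8, 0.0]
opening: 0.0001
gripper_force: 0.0
```

>>> {"api": "run_rows", "payload": {"increments": [[[0, 0, 0, -0.03, 0.016, 0, 0], [0, 0, 0, -0.045, 0.023, 0, 0], [0, 0, 0, -0.045, 0.023, 0, 0], [0, 0, 0, -0.045, 0.023, 0, 0], [0, 0, 0, -0.045, 0.023, 0, 0], [0, 0, 0, -0.045, 0.023, 0, 0], [0, 0, 0, -0.045, 0.023, 0, 0], [0, 0, 0, -0.045, 0.023, 0, 0]]]}}

```text
time_s: 2.12
eef_pos: [0.4115, 0.1511, 0.4004]
tcp_rot: [3.141, -0.0, 1.571]
ft_force: [0.7, 1.0, -0.8]
opening: -0.0003
gripper_force: 0.0
```

>>> {"api": "run_rows", "payload": {"increments": [[[0, 0, 0, -0.045, 0.023, 0, 0], [0, 0, 0, -0.045, 0.023, 0, 0], [0, 0, 0, -0.045, 0.023, 0, 0], [0, 0, 0, -0.045, 0.023, 0, 0], [0, 0, 0, -0.045, 0.023, 0, 0], [0, 0, 0, -0.045, 0.023, 0, 0], [0, 0, 0, -0.045, 0.023, 0, 0], [0, 0, 0, -0.045, 0.023, 0, 0]]]}}

```text
time_s: 3.12
eef_pos: [0.5957, -0.2089, 0.4001]
tcp_rot: [-3.141, -0.0, 1.571]
ft_force: [0.8, 0.5, 0.7]
opening: 0.0001
gripper_force: 0.0
```

>>> {"api": "run_rows", "payload": {"increments": [[[0, 0, 0, -0.003, 0.002, 0.03, 0], [0, 0, 0, -0.003, 0.002, 0.03, 0], [0, 0, 0, 0, 0, 0.016, 0], [0, 0, 0, 0, 0, 0, 0]]]}}

```text
time_s: 3.62
eef_pos: [0.5989, -0.2131, 0.3237]
tcp_rot: [-3.14, -0.001, 1.571]
ft_force: [-0.1, -0.7, 0.1]
opening: -0.0
gripper_force: 0.0
```

```bash
python3 - <<'E'
from h import *
np.set_printoptions(precision=4,suppress=True)
c=vision.camera('side'); cv2.imwrite('pics/side1.png',cv2.resize(c['color'][130:330,260:500],None,fx=3,fy=3))
last=None
for th in np.r_[1.26,np.arange(1.2,-.01,-.1)]:
    r=.2+.008*(1.26-th)/1.26
    p=np.array([-.224+r*np.cos(th)-.01*np.sin(th)-.011,.1155+r*np.sin(th)+.01*np.cos(th)+.019])
    print(round(th,2),p,None if last is None else p-last); last=p
E
```

```text
1.26 [-0.1834  0.328 ] None
1.2 [-0.1717  0.3249] [ 0.0116 -0.0031]
1.1 [-0.1527  0.3182] [ 0.019  -0.0067]
1.0 [-0.1345  0.3096] [ 0.0183 -0.0086]
0.9 [-0.1171  0.2992] [ 0.0174 -0.0104]
0.8 [-0.1008  0.287 ] [ 0.0163 -0.0121]
0.7 [-0.0858  0.2733] [ 0.015  -0.0138]
0.6 [-0.0721  0.258 ] [ 0.0136 -0.0152]
0.5 [-0.06    0.2415] [ 0.0121 -0.0166]
0.4 [-0.0497  0.2237] [ 0.0104 -0.0178]
0.3 [-0.0411  0.205 ] [ 0.0086 -0.0188]
0.2 [-0.0344  0.1854] [ 0.0067 -0.0196]
0.1 [-0.0297  0.1652] [ 0.0047 -0.0202]
-0.0 [-0.027   0.1445] [ 0.0027 -0.0207]
```

View pics/side1.png

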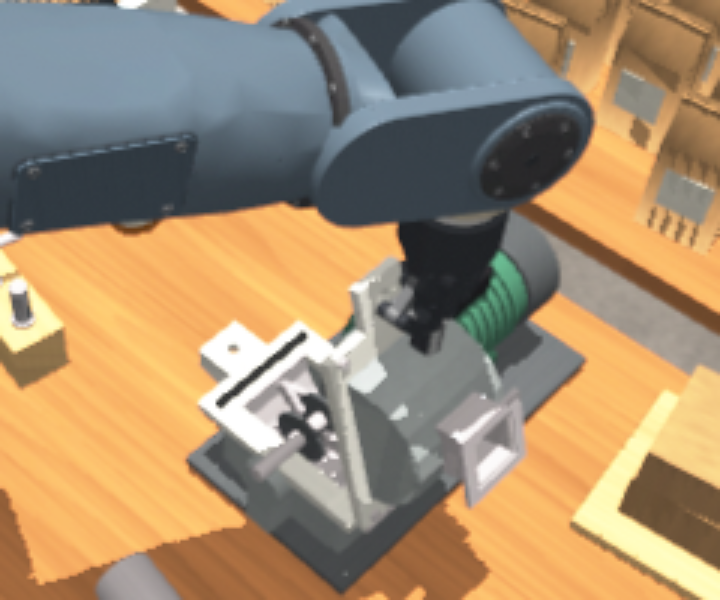

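The closed fingertips, near crop (430,345), hang behind the open cover's lug and clear of the hood. I sweep them along the arc, watching the force.

>>> {"api": "run_rows", "payload": {"increments": [[[0, 0, 0, 0.015, 0, 0, 0], [0, 0, 0, 0.015, 0, 0, 0], [0, 0, 0, 0.011, 0, 0, 0], [0, 0, 0, 0.019, 0, 0.006, 0], [0, 0, 0, 0.018, 0, 0.008, 0], [0, 0, 0, 0.018, 0, 0.010, 0]]]}}

```text
time_s: 4.42
eef_pos: [0.5991, -0.1159, 0.2997]
tcp_rot: [-3.142, -0.0, 1.571]
ft_force: [0.2, -2.2, -0.1]
opening: 0.0002
gripper_force: 0.9
```

>>> {"api": "run_rows", "payload": {"increments": [[[0, 0, 0, 0.016, 0, 0.012, 0], [0, 0, 0, 0.015, 0, 0.014, 0], [0, 0, 0, 0.014, 0, 0.015, 0], [0, 0, 0, 0.012, 0, 0.017, 0], [0, 0, 0, 0.010, 0, 0.018, 0]]]}}

```text
time_s: 5.05
eef_pos: [0.599, -0.0494, 0.223]
tcp_rot: [-3.141, -0.0, 1.571]
ft_force: [0.7, -0.7, 1.2]
opening: 0.0002
gripper_force: 0.3
```

Contact is light and follows the plan, with θ about 0.4. Next I bring it down onto the seal.

>>> {"api": "run_rows", "payload": {"increments": [[[0, 0, 0, 0.009, 0, 0.019, 0], [0, 0, 0, 0.007, 0, 0.019, 0], [0, 0, 0, 0.004, 0, 0.020, 0], [0, 0, 0, 0.001, 0, 0.010, 0], [0, 0, 0, 0, 0, 0.005, 0], [0, 0, 0, 0, 0, 0, 0]]]}}

```text
time_s: 5.8
eef_pos: [0.5992, -0.0294, 0.1514]
tcp_rot: [3.141, 0.0, 1.571]
ft_force: [0.4, 0.6, 0.8]
opening: 0.0
gripper_force: 0.0
```

>>> {"api": "run_rows", "payload": {"increments": [[[0, 0, 0, 0, 0, 0.003, 0], [0, 0, 0, 0, 0, 0.003, 0], [0, 0, 0, 0, 0, 0, 0]]]}}

```text
time_s: 6.18
eef_pos: [0.5996, -0.0293, 0.1463]
tcp_rot: [3.14, -0.0, 1.571]
ft_force: [-1.1, 0.7, 6.6]
opening: -0.0001
gripper_force: 3.2
```

>>> {"api": "run_rows", "payload": {"increments": [[[0, 0, 0, 0, 0, 0.002, 0], [0, 0, 0, 0, 0, 0.001, 0], [0, 0, 0, 0, 0, 0, 0]]]}}

```text
time_s: 6.55
eef_pos: [0.5997, -0.0292, 0.1445]
tcp_rot: [3.139, -0.0, 1.571]
ft_force: [-7.0, 2.3, 17.3]
opening: 0.0002
gripper_force: 8.8
```

The 17 N reaction and z of 0.1445 match a fully shut cover. I lift off, move over to the pin and take a look.

>>> {"api": "run_rows", "payload": {"increments": [[[0, 0, 0, 0, 0, -0.02, 0], [0, 0, 0, 0, 0, -0.05, 0], [0, 0, 0, 0, 0, -0.055, 0.055], [0, 0, 0.06, 0.045, -0.018, 0, 0.055], [0, 0, 0.06, 0.05, -0.022, 0, 0.055], [0, 0, 0.055, 0.05, -0.026, 0, 0.055], [0, 0, 0, 0.05, -0.03, 0, 0.055], [0, 0, 0, 0.04, -0.02, 0, 0.055]]]}}

```text
time_s: 7.55
eef_pos: [0.5079, 0.2188, 0.2678]
tcp_rot: [3.141, -0.0, 1.396]
ft_force: [0.7, -0.0, 0.2]
opening: 0.055
gripper_force: 0.0
```

```bash
python3 - <<'E'
from h import *
s=manip.get_state(); print(s['eef_pos'],s['tcp_rot'],s['opening'])
c=vision.camera('wrist')
for P in((.5057,.2063,.119),(.5057,.2063,.071)): print(proj(c,P))
a=vision.camera('scene')['color'][215:315,230:330]; b=vision.camera('side')['color'][200:300,300:400]
cv2.imwrite('pics/w2.png',cv2.vconcat([cv2.resize(c['color'][:,:],(480,360)),cv2.hconcat([cv2.resize(x,(240,240)) for x in(a,b)])]))
cv2.imwrite('pics/w2full.png',c['color']);cv2.imwrite('pics/scene2.png',a);cv2.imwrite('pics/side2.png',b)
E
```

```text
[0.50788999 0.21875079 0.2677745 ] [ 3.14071243e+00 -4.87329520e-04  1.39630747e+00] 0.05496139280661232
[325.33302609 242.10501686]
[325.20490192 223.29016196]
```

View pics/w2.png

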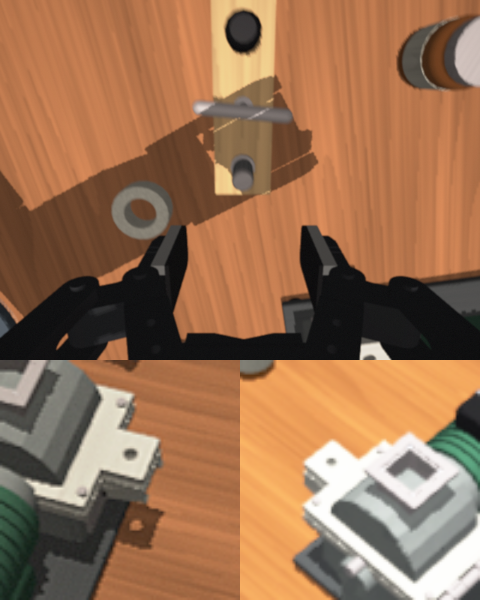

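The wrist view shows the pin top at full-image (324,239), where (325,242) was predicted, so its position holds within 2 mm. The cover lies shut, with its lug hole near scene (284.6,254) and side (338.7,242.5). I'll measure the holes by centroid.

```bash
python3 - <<'E'
from h import *
import pickle
C=pickle.load(open('cams.pkl','rb')); s,d=C['scene'],C['side']
np.set_printoptions(precision=4,suppress=True)
def cen(img,u,v,w=5):
    u0,v0=round(u),round(v); g=cv2.cvtColor(img,cv2.COLOR_BGR2GRAY)[v0-w:v0+w+1,u0-w:u0+w+1].astype(float)
    k=np.clip(np.percentile(g,60)-30-g,0,None)
    n,lab=cv2.connectedComponents((k>0).astype(np.uint8)); 
    yy,xx=np.mgrid[-w:w+1,-w:w+1]
    l=min(range(1,n),key=lambda i:np.hypot(xx[lab==i].mean(),yy[lab==i].mean())); k=k*(lab==l)
    return u0+(k*xx).sum()/k.sum(),v0+(k*yy).sum()/k.sum(),int((lab==l).sum())
for nm,sc,si,o1,o2,q1,q2,z in(('base','scene0','side0',(0,0),(0,0),(284.6,257.8),(337.4,245.6),.115),('cover','scene2','side2',(230,215),(300,200),(54.2,38.8),(38.3,42),.132)):
    a=cen(cv2.imread(f'pics/{sc}.png'),*q1); b=cen(cv2.imread(f'pics/{si}.png'),*q2)
    A=(a[0]+o1[0],a[1]+o1[1]);B=(b[0]+o2[0],b[1]+o2[1])
    print(nm,A,a[2],B,b[2],tri(s,A,d,B),onz(s,*A,z),onz(d,*B,z))
c=vision.camera('wrist'); print('pin wrist',onz(c,324,239,.119))
E
```

```text
base (np.float64(284.37635379061373), np.float64(257.9539711191336)) 26 (np.float64(337.3503448275862), np.float64(245.62206896551723)) 14 (array([ 0.6014, -0.0039,  0.1125]), np.float64(0.0007999970946503693)) [ 0.6026 -0.0029  0.115 ] [ 0.6001 -0.0056  0.115 ]
cover (np.float64(283.8312801285485), np.float64(253.5779325120514)) 26 (np.float64(337.5314091680815), np.float64(241.7504244482173)) 11 (array([ 0.6012, -0.0043,  0.1313]), np.float64(0.000987869160862714)) [ 0.6013 -0.0037  0.132 ] [ 0.601  -0.0051  0.132 ]
pin wrist [0.5056 0.2083 0.119 ]
```

>>> {"api": "run_rows", "payload": {"increments": [[[0, 0, 0, -0.006, 0, 0.03, 0.055], [0, 0, 0, -0.006, 0, 0.04, 0.055], [0, 0, 0, 0, 0, 0.04, 0.055], [0, 0, 0, 0, 0, 0.035, 0.055], [0, 0, 0, 0, 0, 0.02, 0.055], [0, 0, 0, 0, 0, 0.0095, 0.055], [0, 0, 0, 0, 0, 0, 0.055]]], "grip_n": 80}}

```text
time_s: 8.62
eef_pos: [0.507, 0.2045, 0.0928]
tcp_rot: [-3.141, 0.0, 1.395]
ft_force: [1.0, 0.5, 0.8]
opening: 0.0549
gripper_force: 0.0
```

>>> {"api": "run_rows", "payload": {"increments": [[[0, 0, 0, 0, 0, 0, 0], [0, 0, 0, 0, 0, 0, 0], [0, 0, 0, 0, 0, 0, 0], [0, 0, 0, 0, 0, 0, 0]]]}}

```text
time_s: 9.12
eef_pos: [0.5071, 0.2053, 0.0938]
tcp_rot: [3.14, -0.001, 1.396]
ft_force: [-1.6, -1.5, 5.2]
opening: 0.018
gripper_force: 78.0
```

>>> {"api": "run_rows", "payload": {"increments": [[[0, 0, 0, 0, 0, -0.01, 0], [0, 0, 0, 0, 0, -0.025, 0], [0, 0, 0, 0, 0, -0.035, 0], [0, 0, 0, 0, 0, -0.04, 0], [0, 0, 0, 0, 0, -0.04, 0], [0, 0, 0, 0, 0, 0, 0]]]}}

```text
time_s: 9.88
eef_pos: [0.5078, 0.2056, 0.2464]
tcp_rot: [3.136, -0.003, 1.396]
ft_force: [-0.0, -0.1, -1.8]
opening: 0.0184
gripper_force: 78.0
```

```bash
python3 - <<'E'
from h import *
c=vision.camera('wrist')['color'];a=vision.camera('scene')['color'][160:290,330:430]; b=vision.camera('side')['color'][140:270,220:320]
cv2.imwrite('pics/w3.png',cv2.vconcat([cv2.resize(c[120:,100:540],(440,360))[:,:],cv2.resize(cv2.hconcat([cv2.resize(x,(220,286)) for x in(a,b)]),(440,286))])[:600])
E
```

```text
(no output)
```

View pics/w3.png

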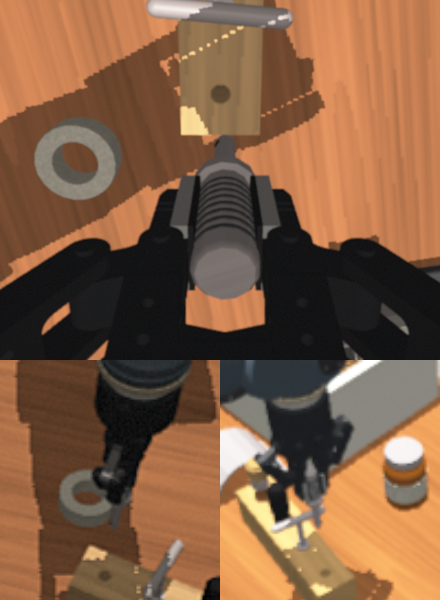

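The pin is held between the pads, with its tip at full wrist-image (325,263) and its top at about (326,390). I compare these with an upright pin to find any tilt or offset.

```bash
python3 - <<'E'
from h import *
np.set_printoptions(precision=4,suppress=True)
s=manip.get_state(); p=s['eef_pos']; print(p,s['tcp_rot'])
c=vision.camera('wrist'); M=R.from_euler('xyz',s['tcp_rot']).as_matrix()
for zo in(-.083,-.075,-.028,-.022,.026):  # along pin rel. TCP: tip, taper, collar lo, hi, top
    print(zo,[proj(c,p+M@np.array([o,0,-zo])) for o in(-.002,0,.002,.004)])
g=cv2.cvtColor(c['color'],cv2.COLOR_BGR2GRAY)
for r in(256,260,264,268,274,280,284,290): print(r,g[r,308:344:1].tolist())
E
```

```text
[0.5062 0.205  0.2421] [-3.1405  0.0005  1.3958]
-0.083 [array([325.7428, 261.4874]), array([325.7453, 257.8984]), array([325.7477, 254.2901]), array([325.7501, 250.6621])]
-0.075 [array([325.7771, 267.0722]), array([325.7797, 263.3704]), array([325.7823, 259.6479]), array([325.7849, 255.9045])]
-0.028 [array([326.0406, 310.0679]), array([326.0448, 305.5327]), array([326.049 , 300.9654]), array([326.0533, 296.3656])]
-0.022 [array([326.0846, 317.256 ]), array([326.0892, 312.5877]), array([326.0937, 307.885 ]), array([326.0983, 303.1477])]
0.026 [array([326.5916, 399.9695]), array([326.6004, 393.8942]), array([326.6094, 387.7568]), array([326.6185, 381.5562])]
256 [153, 153, 153, 153, 154, 153, 148, 146, 145, 139, 128, 109, 92, 81, 77, 75, 74, 75, 75, 77, 79, 82, 80, 82, 83, 83, 84, 83, 82, 79, 77, 80, 79, 81, 84, 86]
260 [125, 144, 148, 147, 147, 146, 144, 129, 97, 61, 46, 60, 72, 75, 74, 74, 75, 74, 75, 74, 76, 76, 75, 76, 76, 76, 78, 81, 80, 78, 77, 76, 77, 78, 79, 82]
264 [88, 110, 118, 97, 84, 79, 62, 37, 37, 56, 70, 74, 73, 75, 74, 75, 74, 74, 75, 75, 76, 76, 77, 75, 76, 75, 76, 80, 80, 80, 78, 76, 76, 77, 79, 80]
268 [82, 79, 79, 80, 81, 80, 79, 74, 72, 72, 74, 72, 73, 74, 73, 73, 74, 73, 74, 75, 74, 76, 76, 75, 75, 73, 75, 79, 82, 80, 79, 77, 80, 87, 102, 108]
274 [83, 81, 82, 80, 79, 78, 76, 75, 72, 74, 73, 74, 73, 74, 74, 73, 74, 73, 75, 74, 74, 74, 76, 77, 75, 75, 84, 118, 142, 150, 149, 146, 142, 138, 140, 142]
280 [78, 78, 77, 76, 75, 75, 75, 77, 74, 76, 74, 76, 77, 77, 78, 77, 76, 77, 75, 76, 77, 75, 77, 76, 78, 75, 73, 75, 74, 73, 77, 82, 98, 116, 127, 135]
284 [77, 77, 80, 85, 93, 99, 106, 112, 117, 119, 122, 122, 123, 124, 122, 123, 124, 124, 123, 123, 123, 122, 122, 120, 119, 120, 117, 117, 113, 107, 100, 87, 80, 74, 71, 71]
290 [122, 123, 123, 123, 123, 122, 120, 117, 112, 106, 100, 93, 85, 80, 80, 79, 80, 81, 85, 86, 86, 89, 94, 96, 97, 100, 104, 110, 116, 117, 118, 118, 118, 118, 118, 118]
```

The pin is coaxial with the TCP within about 0.5 mm and upright. I carry it over the lug holes.

>>> {"api": "run_rows", "payload": {"increments": [[[0, 0, 0, -0.0195, 0.013, -0.005, 0], [0, 0, 0, -0.034, 0.0235, -0.005, 0], [0, 0, 0, -0.034, 0.0235, 0, 0], [0, 0, 0, -0.034, 0.0235, 0, 0], [0, 0, 0, -0.034, 0.0235, 0, 0], [0, 0, 0, -0.034, 0.023, 0.01, 0], [0, 0, 0, 0, 0, 0, 0], [0, 0, 0, 0, 0, 0, 0]]]}}

```text
time_s: 11.08
eef_pos: [0.6012, -0.0037, 0.2419]
tcp_rot: [-3.14, -0.0, 1.396]
ft_force: [0.2, 0.0, -0.1]
opening: 0.0183
gripper_force: 78.2
```

```bash
python3 - <<'E'
from h import *
import time
np.set_printoptions(precision=4,suppress=True)
s=manip.get_state(); p=s['eef_pos']; print(p,s['tcp_rot'],s['time_s'])
t=[]
for n,(x,y) in(('scene',(240,200)),('side',(290,190))):
    c=vision.camera(n); print(n,'hole',proj(c,(.6012,-.0042,.132)),'tip',proj(c,p-[0,0,.083]),'shank',proj(c,p-[0,0,.05]))
    t.append(cv2.resize(c['color'][y:y+90,x:x+80],None,fx=5,fy=5,interpolation=cv2.INTER_CUBIC))
cv2.imwrite('pics/p4.png',cv2.hconcat(t))
E
```

```text
[ 0.6012 -0.0037  0.2419] [-3.1398 -0.0001  1.3956] 11.075
scene hole [283.6381 253.5065] tip [283.1411 247.2728] shank [282.2722 239.2122]
side hole [337.361  241.5429] tip [337.3992 235.5761] shank [337.5843 228.1136]
```

View pics/p4.png

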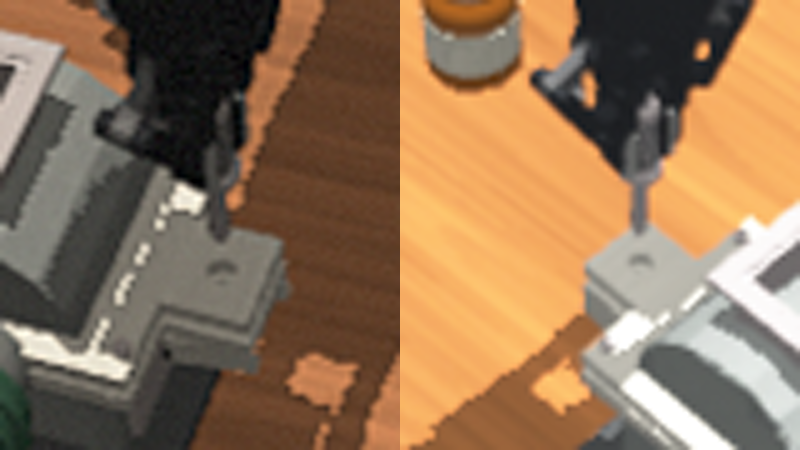

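The tip sits straight over the lug's hole within about 1 mm: scene tip (284.2,247.6) and hole (284.3,254), side tip (338,236) and hole (338.2,242.4). I nudge about 0.8 mm toward −y and lower gently.

>>> {"api": "run_rows", "payload": {"increments": [[[0, 0, 0, -0.0007, 0.0004, 0.01, 0], [0, 0, 0, 0, 0, 0.012, 0], [0, 0, 0, 0, 0, 0.006, 0], [0, 0, 0, 0, 0, 0.006, 0], [0, 0, 0, 0, 0, 0, 0]]]}}

```text
time_s: 11.8
eef_pos: [0.6018, -0.0048, 0.2083]
tcp_rot: [-3.141, 0.0, 1.396]
ft_force: [-0.1, 0.2, -0.6]
opening: 0.0182
gripper_force: 78.2
```

>>> {"api": "run_rows", "payload": {"increments": [[[0, 0, 0, 0, 0, 0.006, 0], [0, 0, 0, 0, 0, 0.006, 0], [0, 0, 0, 0, 0, 0.005, 0], [0, 0, 0, 0, 0, 0, 0]]]}}

```text
time_s: 12.3
eef_pos: [0.6018, -0.0048, 0.1913]
tcp_rot: [-3.141, 0.0, 1.396]
ft_force: [-0.2, -0.3, -0.8]
opening: 0.0184
gripper_force: 78.2
```

>>> {"api": "run_rows", "payload": {"increments": [[[0, 0, 0, 0, 0, 0.006, 0], [0, 0, 0, 0, 0, 0.008, 0], [0, 0, 0, 0, 0, 0.008, 0], [0, 0, 0, 0, 0, 0.004, 0], [0, 0, 0, 0, 0, 0, 0]]]}}

```text
time_s: 12.92
eef_pos: [0.6019, -0.0048, 0.1654]
tcp_rot: [-3.141, 0.0, 1.396]
ft_force: [0.1, 0.1, -0.4]
opening: 0.0182
gripper_force: 78.2
```

>>> {"api": "run_rows", "payload": {"increments": [[[0, 0, 0, 0, 0, 0.004, 0], [0, 0, 0, 0, 0, 0.003, 0], [0, 0, 0, 0, 0, 0.002, 0], [0, 0, 0, 0, 0, 0, 0]]]}}

```text
time_s: 13.42
eef_pos: [0.6023, -0.0047, 0.1573]
tcp_rot: [3.141, -0.0, 1.396]
ft_force: [-0.6, 1.9, 3.9]
opening: 0.0183
gripper_force: 78.8
```

>>> {"api": "run_rows", "payload": {"increments": [[[0, 0, 0, 0, 0, 0.002, 0], [0, 0, 0, 0, 0, 0, 0]]], "grip_n": 100}}

```text
time_s: 13.68
eef_pos: [0.6023, -0.0046, 0.1556]
tcp_rot: [3.141, -0.001, 1.396]
ft_force: [-2.6, 1.4, 7.9]
opening: 0.0181
gripper_force: 97.3
```

>>> {"api": "run_rows", "payload": {"increments": [[[0, 0, 0, 0, 0, 0.002, 0], [0, 0, 0, 0, 0, 0, 0]]]}}

```text
time_s: 13.92
eef_pos: [0.6024, -0.0045, 0.1543]
tcp_rot: [3.14, -0.001, 1.396]
ft_force: [-5.3, 3.2, 13.3]
opening: 0.0182
gripper_force: 98.0
```

>>> {"api": "run_rows", "payload": {"increments": [[[0, 0, 0, 0, 0, 0.002, 0], [0, 0, 0, 0, 0, 0, 0]]]}}

```text
time_s: 14.18
eef_pos: [0.6025, -0.0045, 0.154]
tcp_rot: [3.14, -0.001, 1.396]
ft_force: [-13.0, 4.2, 30.7]
opening: 0.018
gripper_force: 100.1
```

>>> {"api": "run_rows", "payload": {"increments": [[[0, 0, 0, 0, 0, 0, 0], [0, 0, 0, 0, 0, 0, 0], [0, 0, 0, 0, 0, 0, 0], [0, 0, 0, 0, 0, 0, 0]]]}}

```text
time_s: 14.68
eef_pos: [0.6024, -0.0045, 0.154]
tcp_rot: [3.14, -0.001, 1.396]
ft_force: [-11.3, 4.2, 30.5]
opening: 0.0177
gripper_force: 100.1
```

```bash
python3 - <<'E'
from h import *
t=[]
for n,(x,y) in(('scene',(240,200)),('side',(290,190))):
    c=vision.camera(n); t.append(cv2.resize(c['color'][y:y+90,x:x+80],None,fx=5,fy=5,interpolation=cv2.INTER_CUBIC))
cv2.imwrite('pics/p5.png',cv2.hconcat(t))
E
```

```text
(no output)
```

View pics/p5.png

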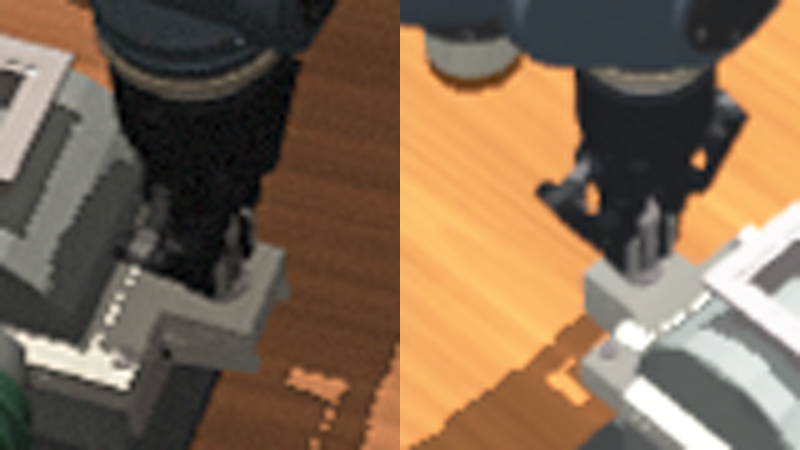

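The collar bears on the cover's lug at scene crop (230,290) and side crop (643,270). The cover's lug lies flush on the housing's lug with a steady 30 N, so I hand it in.

```bash
python3 -c "
from cell import manip, vision, ticket
print(ticket.hand_in()); s=manip.get_state(); print(s['time_s'],s['eef_pos'],s['ft_force'])"
```

```text
the job is handed in; nothing more can be done
None
the job is handed in; nothing more can be done
```

I swung the cover shut, pushed the locking pin through both lugs until its collar sat on the cover's lug, and handed the job in while still pressing it down with about 30 N; the hand-in returned no verdict.

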